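Pull out the carton spout and tip the balls into the open canister

TASK

Pull the folded spout of the spouted carton fully out while the carton stands, then pick the carton up and tip it so that all three steel balls roll out through the spout into the open clear canister, the one with its lid off. Stand the carton upright on the work surface again with its spout still out, and leave the canister standing.

Things in the scene. Friction and masses are not known exactly. Their poses are not given: they have to be found in the camera images.
- carton_mid (a point): centre (42 mm up) of the loose cardboard carton, 80 x 56 x 84 mm (x, y, z), 0.22 kg, the one with an aluminium spout; spout on its -x face, roughly towards the robot; z up. Grip it from above across its flat sides, 56 mm apart along y. Its inner floor slopes 11 degrees down away from the spout: tip it about 50 degrees, spout side down, spout fully out, to empty it. A taller box has no spout
- spout_tab (a point): gripping point of the spout's pull tab, a fin 8 mm thick (along carton y), 20 mm high, standing out 36 mm from the carton's front face; the point is 26 mm out, mid-height. Folded in: at (-66, 0, 40) mm from carton_mid in carton axes; fully out: about (-88, 0, 0). Pinch it across its 8 mm from above, lead it out and down about the hinge; it can turn between the fingers
- spout (a joint): spout angle, rad: 0 folded in, 1.0 fully out (stop). Level hinge along carton y at (-40, 0, 0) mm from carton_mid. Light friction (0.3 N at the tab) keeps it where left. A chute 48 mm wide, 37 long, with 20 mm cheeks; fully out its pouring lip is at (-71, 0, 20) mm from carton_mid and the tab below spans (-85, 0, -14) to (-101, 0, -3)
- canister_mouth (a point): centre of the open mouth, at rim height, of the loose clear acrylic canister without lid: 100 mm outside diameter, 65 mm high, 3 mm wall, 4 mm floor, grey thread lines below the rim, 0.28 kg; z up, 65 mm above its underside. A like canister closed with a knurled black lid stands near; the two may change places
- ball0_center (a point): one of three identical plain steel balls, 16 mm diameter, 17 g, that start loose inside the carton (hidden from view) and roll freely; this point is its centre
- ball1_center (a point): one of three identical plain steel balls, 16 mm diameter, 17 g, that start loose inside the carton (hidden from view) and roll freely; this point is its centre
- ball2_center (a point): one of three identical plain steel balls, 16 mm diameter, 17 g, that start loose inside the carton (hidden from view) and roll freely; this point is its centre
There are look-alikes about, which are no part of the job. What is shaped like the part that bears carton_mid but turquoise is not meant. What is shaped like the part that bears canister_mouth but purple is not meant.

How it is judged:
By the outcome, as a careful person would: the job done as asked, in the order asked, and still so for the second after the job is handed in, with the robot touching nothing.
It also fails if it takes over 72 s, if anything falls off the work surface, if the arm or the gripper's body presses on something with over 40 N, if the wrist force passes 120 N, or if a joint passes its speed limit or range.

ROBOT

A 7-joint arm with a two-finger parallel gripper is mounted at the origin on the work surface. World frame = base frame: x ahead of the robot, y to its left, z up, the work surface at z = 0. Lengths are in m, angles in rad, forces in N, time in s.
With the tool pointing down it reaches from about 0.425 to 0.975 m from the base axis. Payload 16.7 kg.
Tool frame: the origin (TCP) lies between the finger pads; the fingertips stand 14 mm ahead of it and the grasp point (between the pads) lies 5 mm behind it (arm.tip_reach is the distance from the TCP to the fingertips, in m); x points along the fingers, y is the direction in which the jaws open and shut, and the axes are right-handed (so a half turn about x gives the same grasp; the last joint's range is limited). The gripper opens to 85 mm and grips with 20 to 120 N. Pads are 22 mm wide; open, the fingers measure 114 mm over their backs; the gripper's body (76 mm by 85 mm) begins 54 mm behind the grasp point. The pads swing forward as they close: fully open they stand 13 mm farther back than shut.
Start: joints at [-1.429, 0.426, 0.074, 1.606, -0.034, 1.111, -0.067], TCP at [0.194, 0.646, 0.245] pointing down, gripper open.
Joint ranges: [-2.85, 2.85], [-0.5, 2.14], [-1.23, 1.37], [0.21, 2.46], [-1.02, 4.16], [0.16, 2.05], [-2.73, 2.73]. Speed limits (rad/s): [1.89, 1.89, 2.39, 2.39, 3.01, 3.01, 3.01].

INTERFACE

Orientations are given as a unit quaternion [x, y, z, w].
In Python, from workcell import arm, effector, solve_ik, monitor, viewer, sign_off gives the robot as it stands. Calls block until the motion is done:
- arm.move_pose(position, orientation): joint-space move of the TCP to a pose.
- arm.move_straight(position, max_speed=0.15, ori=None, max_force=None): straight line of the TCP; ori=None keeps the orientation; max_speed is the mean speed in m/s. With max_force (N) it stops when the force on the tool has changed by that much, and returns True; else False.
- arm.movej(angles): joint-space move.
- effector.set_gripper(opening, f_grip=None): opening from 0.0 (shut) to 1.0 (fully open); f_grip is the grip in N (None keeps the last); returns when the fingers have stopped.
- arm.wait(seconds).
- solve_ik(position, orientation): joint angles nearest the present ones, or None.
- monitor.read_state(): the state.
- viewer.get_image(name): name is "scene" or "side" or "wrist"; returns the picture (400x640x3 uint8, blue, green, red); there is no depth.
- viewer.calibration(name): a dict with "fx", "fy", "cx", "cy" (pixels), "cam_to_world" (4x4, takes a point from camera to world coordinates). Camera axes: x right, y down, z forward; pixel columns grow to the right and rows downward; lengths in m; the calibration is good to about 2 mm. A picture is of the moment at which its call begins: read the wrist's pose just before it. calibration takes no time and is no camera call; for the wrist camera it gives the pose at the moment of the call.
A pose or a line that the arm cannot do raises arm.Unreachable and nothing moves.
- sign_off(): hands the job in, once; it reports no verdict.
The state is a dict: "time": time; "q": joint angles; "joint_velocities": joint speeds; "joint_efforts": joint torques, N m; "tool_pos": TCP position; "orientation": TCP orientation; "contact_force": force on the tool from outside, world axes, zero at the start; "torque": the same for the moment, N m; "finger_gap": opening from 0.0 (shut) to 1.0 (fully open).
Only numpy, scipy, OpenCV 4.12 (cv2) and the standard library are available. Lean on these libraries where they do the work, as an engineer would, in place of code of your own. Each camera call takes 0.05 s, during which the arm holds its last target.

## Working session

There is one attempt and no reset: what is moved stays moved. The work goes in short steps, each a Python script; the robot and the scene stay as the last script left them, time stands still between calls to the robot, and variables do not carry over. Pictures are saved under pics/ and viewed, and the job is handed in when it is done.

```bash
mkdir -p pics; ls
python3 - <<'E'
from workcell import arm, effector, solve_ik, monitor, viewer
import cv2
s=monitor.read_state();print(s)
for n in("scene","side","wrist"):
    im=viewer.get_image(n);cv2.imwrite(f"pics/{n}0.png",im)
    c=viewer.calibration(n);print(n,c)
E
```

```text
pics
{'time': 0.0, 'q': array([-1.42850819,  0.42674333,  0.07384273,  1.60664567, -0.03411047,
        1.11078987, -0.06710321]), 'joint_velocities': array([-0.0004241 ,  0.00282448, -0.00018342,  0.00077908, -0.00027025,
       -0.00012316,  0.00034166]), 'joint_efforts': array([-9.51090842e-04, -9.49836016e+01,  3.76029655e+00, -4.63521409e+01,
        1.91778241e-02,  1.01569091e-02,  3.30984017e-05]), 'tool_pos': array([0.1940773 , 0.646071  , 0.24458572]), 'orientation': array([ 0.10234108,  0.69963058, -0.10327636,  0.69955511]), 'contact_force': array([-0.31169957,  0.35352718,  0.22258118]), 'torque': array([-0.00321893,  0.03312407,  0.01392891]), 'finger_gap': 0.996114757020912}
scene {'fx': 494.9401746324418, 'fy': 494.9401746324418, 'cx': 322.2247340753552, 'cy': 201.7225704390597, 'cam_to_world': array([[ 0.3774032 ,  0.58392661, -0.71874651,  1.22638112],
       [ 0.92587316, -0.25305496,  0.28057454, -0.3246773 ],
       [-0.01804743, -0.77135783, -0.63614573,  0.71798346],
       [ 0.        ,  0.        ,  0.        ,  1.        ]])}
side {'fx': 501.78000903274557, 'fy': 501.78000903274557, 'cx': 326.5490365294617, 'cy': 197.9224670026565, 'cam_to_world': array([[ 0.80448777, -0.36167308,  0.47116027,  0.03619489],
       [-0.59383032, -0.50689865,  0.62483543, -0.68011826],
       [ 0.01284435, -0.78246172, -0.62256621,  0.72214458],
       [ 0.        ,  0.        ,  0.        ,  1.        ]])}
wrist {'fx': 307.07381905101624, 'fy': 307.07381905101624, 'cx': 316.7127812543646, 'cy': 198.30290195917738, 'cam_to_world': array([[ 0.28807651,  0.91068101,  0.29609462,  0.1184016 ],
       [ 0.95760679, -0.27361323, -0.09013894,  0.66968198],
       [-0.00107242,  0.30950914, -0.95089586,  0.37351727],
       [ 0.        ,  0.        ,  0.        ,  1.        ]])}
```

View pics/scene0.png

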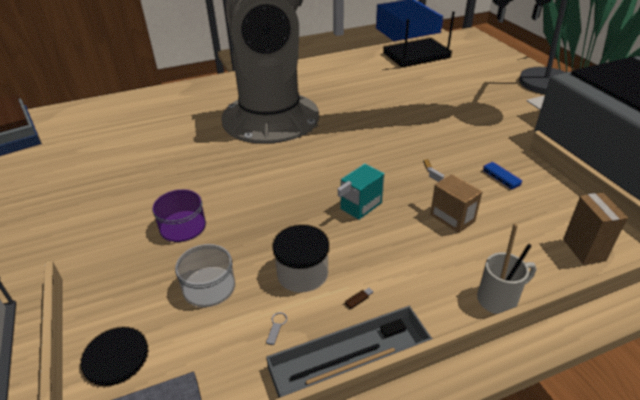

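View pics/side0.png

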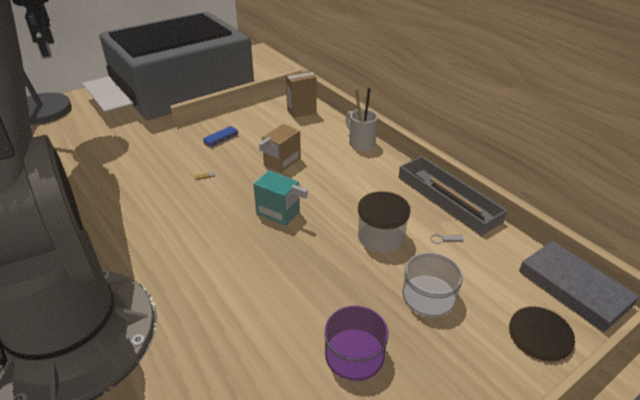

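View pics/wrist0.png

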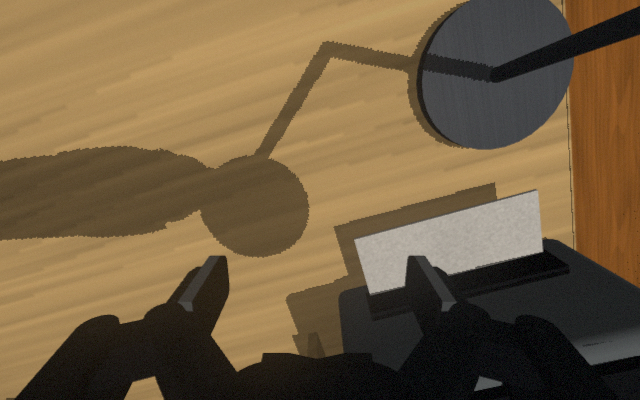

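Cartons: brown with a spout at scene (456,203), turquoise (362,190) and tall brown (595,228). Canisters: clear open (206,275), black-lidded (301,257) and purple (180,216). By the description I want the brown one with the spout and the clear open one. Next, close crops to check.

Run:
```python
import cv2,numpy as np
s=cv2.imread("pics/scene0.png");d=cv2.imread("pics/side0.png")
def c(im,x,y,w,h,k):return cv2.resize(im[y:y+h,x:x+w],None,fx=k,fy=k,interpolation=cv2.INTER_CUBIC)
a=c(s,400,140,100,100,4);b=c(s,160,235,100,75,4)
e=c(d,240,110,80,80,5);f=c(d,390,245,80,75,5)
cv2.imwrite("pics/cropA.png",np.hstack([a,cv2.resize(e,(400,400))]))
cv2.imwrite("pics/cropB.png",np.hstack([b,cv2.resize(f,(400,300),)]))
```

```text
(no output)
```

View pics/cropA.png

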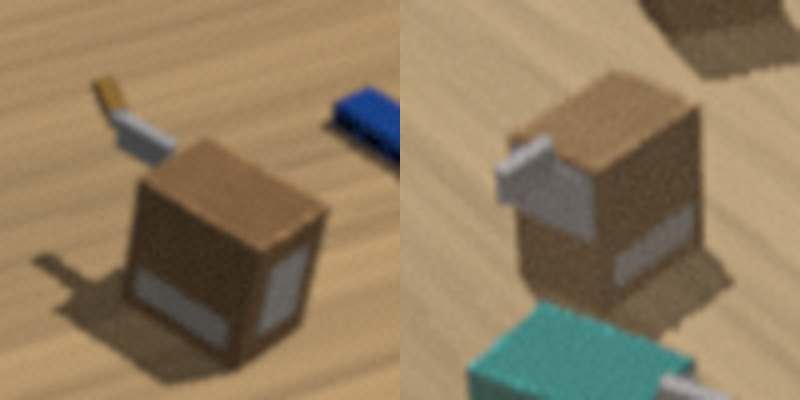

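View pics/cropB.png

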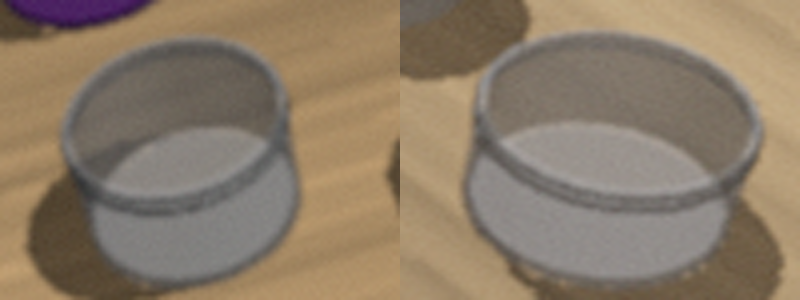

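```bash
cat > h.py <<'E'
import numpy as np
from scipy.optimize import least_squares
from scipy.spatial.transform import Rotation as R
from workcell import arm, effector, solve_ik, monitor, viewer
def proj(n,P,c=None):
    c=c or viewer.calibration(n);T=np.linalg.inv(c["cam_to_world"])
    p=np.atleast_2d(P)@T[:3,:3].T+T[:3,3]
    return np.c_[c["fx"]*p[:,0]/p[:,2]+c["cx"],c["fy"]*p[:,1]/p[:,2]+c["cy"]]
def boxpts(p,K):
    c,s=np.cos(p[2]),np.sin(p[2])
    return np.c_[p[0]+c*K[:,0]-s*K[:,1],p[1]+s*K[:,0]+c*K[:,1],K[:,2]]
E
cat > fit.py <<'E'
from h import *
mp,pm,mm,pp=(-1,1),(1,-1),(-1,-1),(1,1)
S=[(mp,84,451.2,175),(mm,84,435,185.5),(pm,84,465,202.5),(pp,84,482.5,192.5),(mm,0,432.5,214.5),(pm,0,458.7,232.5),(pp,0,475.7,221.2)]
D=[(mp,84,262.4,137),(mm,84,279.4,144.4),(pm,84,300,131),(pp,84,283,124),(mp,0,264,165),(mm,0,281.6,173.6),(pm,0,301,160)]
def pts(L):return np.array([[a[0]*.04,a[1]*.028,z/1000] for a,z,_,_ in L]),np.array([l[2:] for l in L])
KS,US=pts(S);KD,UD=pts(D)
f=lambda p:np.r_[(proj("scene",boxpts(p,KS))-US).ravel(),(proj("side",boxpts(p,KD))-UD).ravel()]
r=least_squares(f,[.65,.05,0],loss="soft_l1");print("carton",r.x,np.degrees(r.x[2]));print(f(r.x).round(1).reshape(-1,2).tolist())
t=np.linspace(0,2*np.pi,200)
def ext(n,p):
    u=proj(n,np.c_[p[0]+.05*np.cos(t),p[1]+.05*np.sin(t),0*t+.065]);return np.r_[u.min(0),u.max(0)]
oS=np.array([160+65/4,235+37/4,160+287/4,235+207/4]);oD=np.array([390+75/5,245+30/4,390+363/5,245+212/4])
g=lambda p:np.r_[ext("scene",p)-oS,ext("side",p)-oD]
q=least_squares(g,[.7,-.3],loss="soft_l1");print("can",q.x,g(q.x).round(1))
print("r az",np.hypot(*q.x),np.degrees(np.arctan2(q.x[1],q.x[0])))
E
python3 fit.py
```

```text
carton [0.58054614 0.22918846 0.3107937 ] 17.80716750749639
[[-0.0, -0.9], [-1.0, -0.9], [0.3, 0.5], [-0.1, -1.0], [-3.3, 0.5], [-0.1, 1.4], [-0.6, 0.9], [-0.7, -0.9], [0.1, -0.8], [0.5, -1.4], [-0.1, -1.3], [-0.1, -0.2], [-0.5, -1.0], [0.1, -2.0]]
can [ 0.56513252 -0.30046449] [-1.  -0.4 -0.5 -2.5  0.7 -1.3 -0.1 -5.4]
r az 0.6400419293811783 -27.99827667901418
```

```bash
cat >> h.py <<'E'
CP=np.array([.5805,.2292,.042]); CY=.3108; CAN=np.array([.565,-.3005,.065])
def ori(yaw,tilt=0,sgn=1):
    x=np.array([0,0,-1.]);y=np.array([0,sgn*1.,0]);M=np.c_[x,y,np.cross(x,y)]
    return (R.from_euler('z',yaw)*R.from_euler('y',-tilt)*R.from_matrix(M))
def grasp2tcp(g,r): return np.asarray(g)+r.apply([.005,0,0])   # grasp point lies 5mm behind TCP
def cw(v,mid,yaw,tilt=0): return np.asarray(mid)+(R.from_euler('z',yaw)*R.from_euler('y',-tilt)).apply(v)
E
python3 - <<'E'
from h import *
import cv2
s=monitor.read_state();print(R.from_quat(s["orientation"]).as_matrix().round(2))
for sg in(1,-1):
  for nm,p,o in [("tab",cw([-.066,0,.04],CP,CY),ori(CY,0,sg)),("tabout",cw([-.088,0,0],CP,CY),ori(CY,0,sg)),("carton",CP+[0,0,.012],ori(CY,0,sg))]:
    q=solve_ik(grasp2tcp(p,o),o.as_quat());print(sg,nm,None if q is None else np.round(q,2))
  for psi in(-28,-10,10):
   for t in(25,50,60):
    ps,th=np.radians([psi,t]);o=ori(ps,th,sg)
    mid=CAN+R.from_euler('z',ps).apply([.08,0,.068]); g=cw([0,0,.012],mid,ps,th)
    q=solve_ik(grasp2tcp(g,o),o.as_quat());print(sg,psi,t,None if q is None else np.round(q,2))
im=viewer.get_image("scene");d=viewer.get_image("side")
t=np.linspace(0,6.283,80)
K=np.array([[a*.04,b*.028,z] for z in(0,.084) for a,b in((1,1),(1,-1),(-1,-1),(-1,1))])
for n,i in(("scene",im),("side",d)):
    for z in(0,.065): cv2.polylines(i,[np.int32(proj(n,np.c_[CAN[0]+.05*np.cos(t),CAN[1]+.05*np.sin(t),0*t+z])*16)],True,(0,0,255),1,cv2.LINE_AA,4)
    P=proj(n,boxpts([*CP[:2],CY],K));
    for k in(0,4):cv2.polylines(i,[np.int32(P[k:k+4]*16)],True,(0,255,0),1,cv2.LINE_AA,4)
a=[cv2.resize(c,(400,300)) for c in(im[140:240,400:533],im[235:310,160:260],d[110:185,230:330],d[245:320,385:485])]
cv2.imwrite("pics/ov.png",np.vstack([np.hstack(a[:2]),np.hstack(a[2:])]))
E
```

```text
[[-0.    0.29  0.96]
 [-0.    0.96 -0.29]
 [-1.   -0.    0.  ]]
1 tab [-0.64  0.45  0.18  2.01 -0.12  0.68  1.49]
1 tabout [-0.63  0.49  0.15  2.08 -0.13  0.58  1.49]
1 carton [-0.58  0.58  0.14  1.87 -0.11  0.7   1.5 ]
1 -28 25 [0.31 0.43 0.08 1.94 0.04 0.34 1.43]
1 -28 50 [ 0.14  0.45  0.25  2.24  3.09  0.4  -1.68]
1 -28 60 [ 0.03  0.55  0.37  2.33  3.11  0.74 -1.78]
1 -10 25 [ 0.4   0.44  0.01  1.93 -0.29  0.36  2.06]
1 -10 50 [ 1.29  0.68 -1.01  2.16  2.52  0.35 -0.41]
1 -10 60 [ 1.33  0.78 -1.03  2.23  2.95  0.56 -0.71]
1 10 25 [ 0.82  0.49 -0.48  1.88 -0.05  0.45  2.22]
1 10 50 None
1 10 60 [ 1.45  0.84 -1.05  2.13  3.79  0.22 -1.22]
-1 tab [-0.97  0.52  0.6   2.03 -0.44  0.72 -1.35]
-1 tabout [-0.93  0.55  0.53  2.09 -0.48  0.62 -1.32]
-1 carton [-0.91  0.66  0.59  1.89 -0.52  0.75 -1.29]
-1 -28 25 [-0.24  0.57  0.82  1.97 -0.95  0.46 -0.85]
-1 -28 50 [ 0.39  0.44 -0.05  2.23  2.84  0.41  1.78]
-1 -28 60 [0.22 0.52 0.14 2.32 3.01 0.73 1.54]
-1 -10 25 [-0.07  0.51  0.63  1.96 -0.95  0.5  -0.52]
-1 -10 50 [ 1.16  0.59 -0.84  2.16  2.81  0.31  2.37]
-1 -10 60 [ 1.33  0.78 -1.03  2.23  2.95  0.56  2.43]
-1 10 25 [ 0.1   0.49  0.44  1.93 -0.91  0.59 -0.21]
-1 10 50 None
-1 10 60 [ 1.45  0.84 -1.05  2.13  3.79  0.22  1.92]
```

View pics/ov.png

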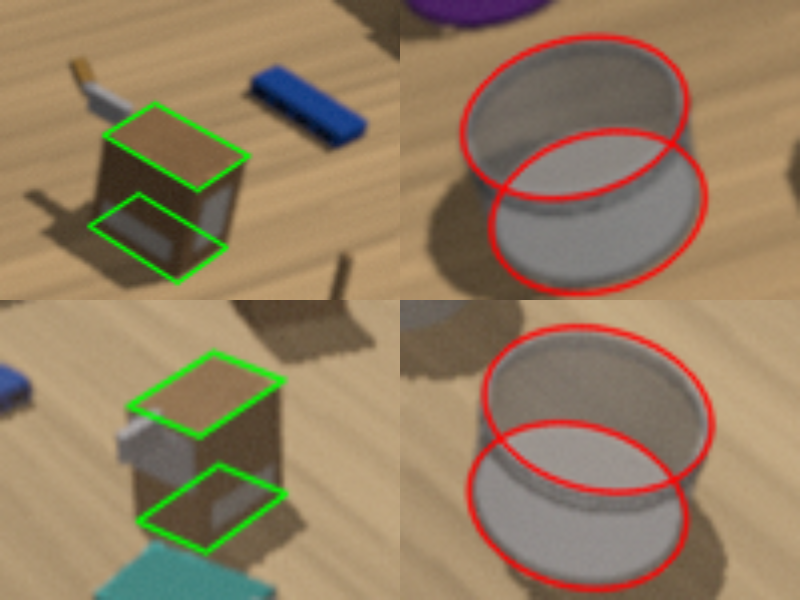

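Run:
```python
from h import *
for sg in(1,-1):
  for psi in range(-180,180,20):
   L=[]
   for t in(0,25,40,55):
    ps,th=np.radians([psi,t]);o=ori(ps,th,sg)
    mid=CAN+R.from_euler('z',ps).apply([.08,0,.068 if t>30 else .12]); g=cw([0,0,.012],mid,ps,th)
    q=solve_ik(grasp2tcp(g,o),o.as_quat());L.append(None if q is None else np.round(q,1).tolist())
   if all(L): print(sg,psi,*L)
```

```text
1 -180 [-0.3, 0.5, 1.0, 1.9, -0.5, 1.0, -0.6] [-0.2, 0.7, 0.9, 1.7, -0.3, 1.4, -0.8] [-0.3, 1.0, 1.0, 1.5, -0.4, 1.6, -0.7] [-0.2, 1.1, 0.9, 1.4, -0.2, 1.8, -0.8]
1 -160 [-0.4, 0.7, 1.2, 1.9, -0.7, 1.1, -0.1] [-0.3, 0.7, 0.9, 1.7, -0.2, 1.3, -0.6] [-0.3, 1.0, 1.0, 1.6, -0.2, 1.4, -0.5] [-0.3, 1.0, 0.8, 1.5, -0.0, 1.5, -0.7]
1 -140 [-0.3, 0.7, 1.2, 1.8, -0.7, 1.1, 0.3] [-0.3, 0.7, 0.9, 1.7, -0.1, 1.1, -0.3] [-0.4, 0.9, 1.0, 1.7, -0.1, 1.1, -0.3] [-0.3, 1.0, 0.8, 1.6, 0.2, 1.3, -0.6]
1 -120 [-0.3, 0.8, 1.2, 1.8, -0.8, 1.2, 0.7] [-0.3, 0.6, 0.9, 1.8, -0.1, 1.0, -0.0] [-0.4, 0.8, 0.9, 1.8, 0.1, 0.9, -0.3] [-0.4, 0.9, 0.8, 1.8, 0.4, 1.0, -0.5]
1 -100 [-0.2, 0.8, 1.2, 1.7, -0.8, 1.2, 1.0] [-0.3, 0.6, 0.8, 1.8, 0.0, 0.8, 0.2] [-0.3, 0.6, 0.7, 1.9, 0.5, 0.7, -0.3] [-0.5, 0.8, 0.8, 1.9, 0.7, 0.7, -0.6]
1 -80 [-0.1, 0.7, 0.9, 1.6, -0.6, 1.1, 1.2] [-0.3, 0.5, 0.8, 1.9, 0.1, 0.6, 0.5] [-0.4, 0.6, 0.7, 2.0, 0.6, 0.4, -0.2] [-0.7, 0.9, 1.0, 2.1, 0.8, 0.3, -0.5]
1 -60 [-0.1, 0.7, 0.8, 1.6, -0.5, 1.1, 1.4] [-0.2, 0.4, 0.6, 1.9, 0.0, 0.5, 0.9] [-0.3, 0.5, 0.7, 2.1, 1.0, 0.2, -0.2] [-0.2, 0.6, 0.5, 2.
[... 3906 characters left out ...]
0.7, 0.6, 1.7, -1.0, 1.4, 1.0] [0.5, 0.8, 0.3, 1.6, -1.0, 1.5, 1.0]
-1 100 [-0.3, 0.5, 0.8, 1.9, -0.4, 1.0, 0.8] [-0.0, 0.6, 0.7, 1.7, -0.7, 1.4, 1.1] [-0.0, 1.0, 1.0, 1.6, -1.0, 1.8, 1.4] [0.3, 0.9, 0.4, 1.5, -0.8, 1.7, 1.2]
-1 120 [-0.4, 0.5, 0.9, 1.9, -0.4, 1.0, 1.3] [-0.1, 0.6, 0.7, 1.7, -0.6, 1.5, 1.4] [-0.1, 1.0, 1.0, 1.6, -0.8, 1.8, 1.6] [0.1, 1.1, 0.9, 1.4, -0.8, 2.0, 1.7]
-1 140 [-0.2, 0.3, 0.6, 1.9, -0.3, 0.9, 1.5] [-0.1, 0.7, 0.8, 1.7, -0.5, 1.5, 1.7] [-0.1, 1.0, 0.9, 1.5, -0.6, 1.7, 1.9] [0.0, 1.1, 0.8, 1.4, -0.6, 2.0, 1.9]
-1 160 [-0.5, 0.6, 1.2, 2.0, -0.6, 1.0, 2.2] [-0.2, 0.8, 1.0, 1.7, -0.5, 1.5, 2.1] [-0.1, 0.9, 0.9, 1.5, -0.4, 1.7, 2.1] [-0.0, 1.1, 0.8, 1.4, -0.3, 1.9, 2.1]
```

Run:
```python
from h import *
for nm,a,b in(("purple",(179,205),(356,328)),("lid",(301,246),(384,210)),("turq top",(364,177),(277,183))):
    f=lambda p:np.r_[proj("scene",p)[0]-a,proj("side",p)[0]-b]
    r=least_squares(f,[.5,-.2,.06]);print(nm,r.x.round(3),r.fun.round(1))
# go above tab and look
o=ori(CY,0,1)
p=grasp2tcp(cw([-.066,0,.04],CP,CY)+[0,0,.11],o)
arm.move_pose(p,o.as_quat());s=monitor.read_state();print(s["time"],s["q"].round(2),s["tool_pos"]-p)
import cv2
c=viewer.calibration("wrist");im=viewer.get_image("wrist")
K=np.array([[-.040,b*.028,.084] for b in(-1,1)]+[[.04,b*.028,.084] for b in(1,-1)])
cv2.imwrite("pics/w1raw.png",im)
P=proj("wrist",boxpts([*CP[:2],CY],K),c);cv2.polylines(im,[np.int32(P*16)],True,(0,255,0),1,cv2.LINE_AA,4)
T=np.array([[x,y,.092] for x,y in((-.04,-.004),(-.076,-.004),(-.076,.004),(-.04,.004))])
P=proj("wrist",boxpts([*CP[:2],CY],T),c);cv2.polylines(im,[np.int32(P*16)],True,(0,0,255),1,cv2.LINE_AA,4)
cv2.imwrite("pics/w1.png",im)
```

```text
purple [ 0.376 -0.313  0.062] [ 0.1 -0.1  0.1  0.1]
lid [ 0.6   -0.125  0.071] [-0.3  0.3 -0.3 -0.3]
turq top [0.466 0.068 0.081] [-0.4  0.6 -0.4 -0.6]
2.225 [-0.71  0.3   0.25  1.94 -0.09  0.91  1.47] [-1.25603719e-04  9.35527629e-04  8.08357071e-05]
```

View pics/w1.png

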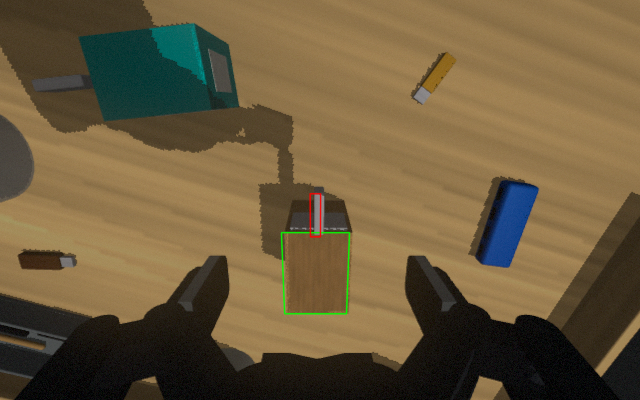

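Run:
```python
import cv2
im=cv2.imread("pics/w1.png");cv2.imwrite("pics/w1z.png",cv2.resize(im[170:330,260:380],None,fx=3.7,fy=3.7,interpolation=cv2.INTER_CUBIC))
```

```text
(no output)
```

View pics/w1z.png

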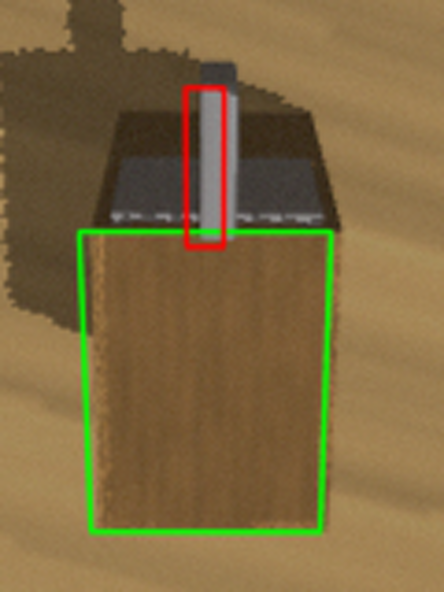

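Run:
```python
from h import *
c=viewer.calibration("wrist")
K=np.array([[-.04,.028,.084],[-.04,-.028,.084],[.04,-.028,.084],[.04,.028,.084]])
for U in ([[351.9,232.7],[284.3,232.7],[287.8,313.2],[348.6,313.2]],[[284.3,232.7],[351.9,232.7],[348.6,313.2],[287.8,313.2]]):
    f=lambda p:(proj("wrist",boxpts(p,K),c)-np.array(U)).ravel()
    r=least_squares(f,[*CP[:2],CY]);print(r.x,np.degrees(r.x[2]),r.fun.round(1))
```

```text
[0.57984413 0.23182344 0.31344679] 17.959178043870313 [ 0.2 -0.3 -0.2 -0.2 -0.6  0.4  0.5  0.3]
[0.58208304 0.23253897 0.31452317] 18.020850030880503 [ 67.7   2.3 -67.7   2.4 -61.3   2.6  61.3   2.4]
```

```bash
sed -i 's/^CP=.*; CAN/CP=np.array([.580,.2315,.042]); CY=.3135; CAN/' h.py
python3 - <<'E'
from h import *
import cv2
o=ori(CY);hin=np.array([-.04,0,0])
effector.set_gripper(.4,20)
g=cw([-.0665,0,.040],CP,CY)
arm.move_straight(grasp2tcp(g,o),.12,max_force=15)
print(monitor.read_state()["contact_force"])
effector.set_gripper(0,20)
s=monitor.read_state();print(s["time"],s["finger_gap"],s["contact_force"].round(1),s["tool_pos"]-grasp2tcp(g,o))
cv2.imwrite("pics/g1.png",np.hstack([cv2.resize(viewer.get_image("wrist")[100:340,160:480],(400,300)),cv2.resize(viewer.get_image("side")[90:195,210:350],(400,300))]))
E
```

```text
[0.27078738 0.22425344 0.13698589]
4.2333 0.0897857781910745 [-1.2  0.2  7. ] [0.00027816 0.00014718 0.00060653]
```

View pics/g1.png

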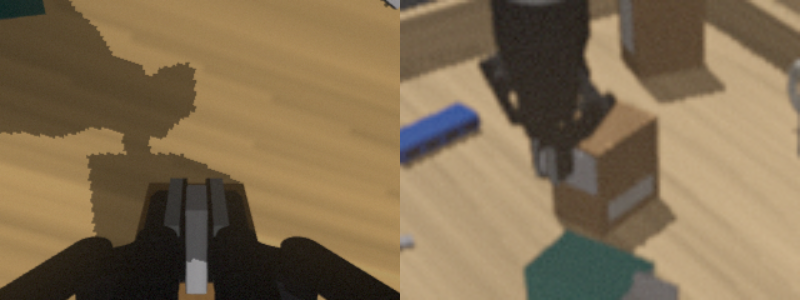

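Pinched: the gap is 7.6 mm, and the picture shows the tab between the pads at (197,240). Next I lead it along the arc.

Run:
```python
from h import *
import cv2
o=ori(CY);r0=np.hypot(.0265,.040);a0=np.arctan2(.040,-.0265)
for d in np.linspace(.125,1.0,8):
    a=a0+d; v=[-.04+r0*np.cos(a),0,r0*np.sin(a)]
    st=arm.move_straight(grasp2tcp(cw(v,CP,CY),o),.06,max_force=25)
    s=monitor.read_state();print(round(d,2),st,s["time"].round(2),s["contact_force"].round(1),s["finger_gap"].round(3))
    if st:break
cv2.imwrite("pics/g2.png",np.hstack([cv2.resize(viewer.get_image("wrist")[100:340,160:480],(400,300)),cv2.resize(viewer.get_image("side")[90:195,210:350],(400,300))]))
```

```text
Traceback (most recent call last):
AttributeError: 'float' object has no attribute 'round'
```

Run:
```python
from h import *
import cv2
o=ori(CY);r0=np.hypot(.0265,.040);a0=np.arctan2(.040,-.0265)
for d in np.linspace(.125,1.0,8)[1:]:
    a=a0+d; v=[-.04+r0*np.cos(a),0,r0*np.sin(a)]
    st=arm.move_straight(grasp2tcp(cw(v,CP,CY),o),.06,max_force=25)
    s=monitor.read_state();print(round(d,2),st,round(s["time"],2),s["contact_force"].round(1),round(s["finger_gap"],3))
    if st:break
cv2.imwrite("pics/g2.png",np.hstack([cv2.resize(viewer.get_image("wrist")[100:340,160:480],(400,300)),cv2.resize(viewer.get_image("side")[90:195,210:350],(400,300))]))
```

```text
0.25 False 4.83 [1.9 0.7 1.7] 0.087
0.38 False 5.08 [2.8 1.4 1.5] 0.09
0.5 False 5.33 [ 1.7  0.9 -0.5] 0.082
0.62 False 5.58 [ 1.6  0.3 -0.2] 0.085
0.75 False 5.83 [ 1.9  0.  -0.3] 0.089
0.88 False 6.08 [ 1.2  0.3 -0.4] 0.086
1.0 False 6.33 [ 2.   0.4 -1.1] 0.09
```

View pics/g2.png

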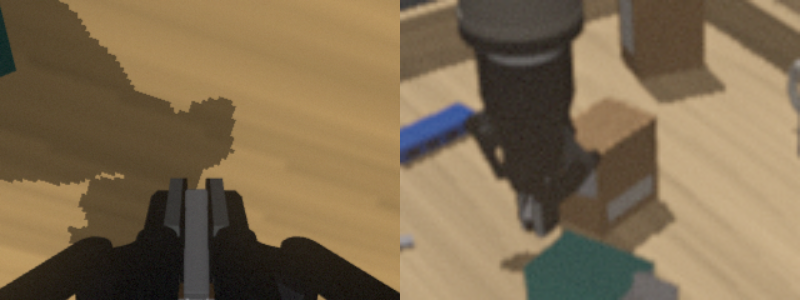

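Run:
```python
from h import *
import cv2
o=ori(CY);r0=np.hypot(.0265,.040);a0=np.arctan2(.040,-.0265)
a=a0+1.07; v=[-.04+r0*np.cos(a),0,r0*np.sin(a)]
st=arm.move_straight(grasp2tcp(cw(v,CP,CY),o),.04,max_force=12);s=monitor.read_state();print(st,s["contact_force"].round(1))
effector.set_gripper(.35)
v[0]-=.004;v[2]+=.10
arm.move_straight(grasp2tcp(cw(v,CP,CY),o),.15,max_force=15)
effector.set_gripper(1.0)
arm.move_straight(grasp2tcp(cw([-.10,0,.14],CP,CY),o),.2)
print(monitor.read_state()["time"])
cv2.imwrite("pics/w3.png",viewer.get_image("wrist"))
cv2.imwrite("pics/g3.png",np.hstack([cv2.resize(viewer.get_image("scene")[150:240,400:520],(400,300)),cv2.resize(viewer.get_image("side")[90:195,210:350],(400,300))]))
```

```text
False [-1.5 -0.   4.9]
8.8
```

View pics/w3.png

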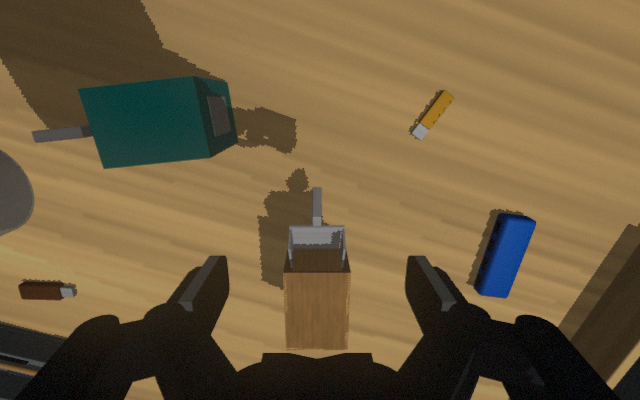

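View pics/g3.png

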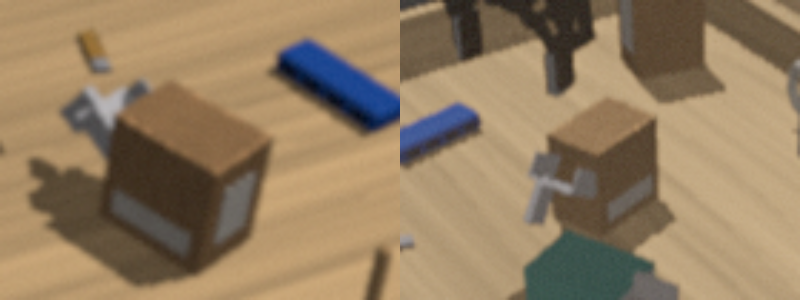

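Run:
```python
from h import *
import cv2
im=cv2.imread("pics/w3.png");c=viewer.calibration("wrist")
def draw(th,col):
    # lip folded (0,37) rotated
    a=np.pi/2+th;l=[-.04+.037*np.cos(a),.042+.037*np.sin(a)]
    b=np.arctan2(.05,-.036)+th;rr=np.hypot(.05,.036);t=[-.04+rr*np.cos(b),.042+rr*np.sin(b)]
    K=np.array([[l[0],.024,l[1]],[l[0],-.024,l[1]],[t[0],-.004,t[1]],[t[0],.004,t[1]]])
    P=proj("wrist",boxpts([*CP[:2],CY],K),c);print(th,P.round(1).tolist())
    cv2.polylines(im,[np.int32(P[:2]*16)],False,col,1,cv2.LINE_AA,4);cv2.polylines(im,[np.int32(P[2:]*16)],False,col,1,cv2.LINE_AA,4)
draw(1.0,(0,0,255));draw(.85,(255,0,0))
K=np.array([[-.04,.028,.084],[-.04,-.028,.084],[.04,-.028,.084],[.04,.028,.084]])
P=proj("wrist",boxpts([*CP[:2],CY],K),c);cv2.polylines(im,[np.int32(P*16)],True,(0,255,0),1,cv2.LINE_AA,4)
cv2.imwrite("pics/w3z.png",cv2.resize(im[175:360,250:390],None,fx=3.2,fy=3.2,interpolation=cv2.INTER_CUBIC))
```

```text
1.0 [[344.2, 230.4], [288.6, 230.5], [311.9, 189.0], [320.8, 189.0]]
0.85 [[344.6, 236.1], [288.2, 236.2], [311.7, 192.2], [320.9, 192.2]]
```

View pics/w3z.png

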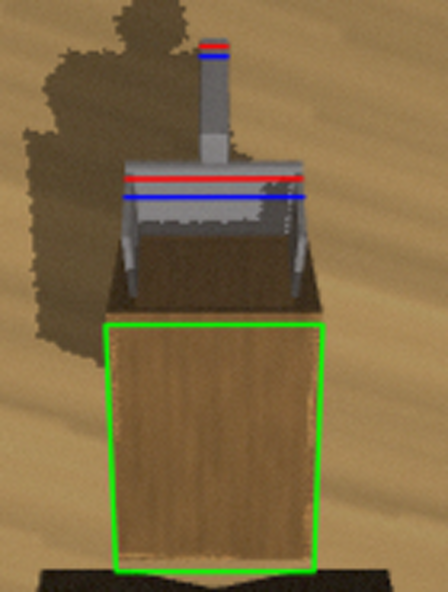

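Spout is fully out: lip and tab sit at the 1.0 rad line, and the whole carton has shifted about 3 mm towards the robot. Next I grasp the carton and lift it.

```bash
cat >> h.py <<'E'
CP=CP+R.from_euler('z',CY).apply([-.0032,0,0])
GZ=.010  # grasp point above carton_mid
def tcp_for(mid,yaw,tilt):
    o=ori(yaw,tilt); return grasp2tcp(cw([0,0,GZ],mid,yaw,tilt),o),o.as_quat()
E
python3 - <<'E'
from h import *
import cv2
p,q=tcp_for(CP+[0,0,.09],CY,0);arm.move_straight(p,.2)
p,q=tcp_for(CP,CY,0);st=arm.move_straight(p,.12,max_force=15);print(st)
effector.set_gripper(0,50);s=monitor.read_state();print(s["finger_gap"]*85,s["contact_force"].round(1))
p,q=tcp_for(CP+[0,0,.15],CY,0);arm.move_straight(p,.12)
s=monitor.read_state();print(s["time"],s["finger_gap"]*85,s["contact_force"].round(1))
cv2.imwrite("pics/g4.png",np.hstack([cv2.resize(viewer.get_image("wrist")[100:400,120:520],(400,300)),cv2.resize(viewer.get_image("side")[20:195,180:413],(400,300))]))
E
```

```text
False
55.281045640013936 [-1.2 -0.2  6.7]
12.3083 55.41694766512563 [-1.   0.1 -2.5]
```

View pics/g4.png

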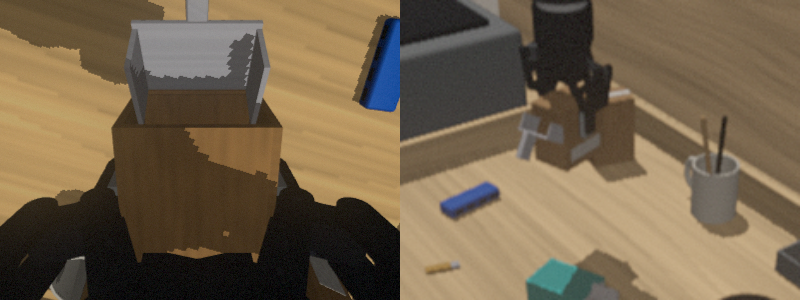

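```bash
cat >> h.py <<'E'
PSI=np.radians(-110); LV=np.array([-.071,0,.020])
def pour(t,dz=0,off=.019):
    t=np.radians(t);Rm=R.from_euler('z',PSI)*R.from_euler('y',-t)
    L=CAN+R.from_euler('z',PSI).apply([off,0,.027+dz])
    return tcp_for(L-Rm.apply(LV),PSI,t)
E
python3 - <<'E'
from h import *
import cv2
p,q=pour(0,.10)
try: arm.move_straight(p,.28,ori=q)
except arm.Unreachable as e:
    print("unreach",e); arm.move_pose(p,q)
s=monitor.read_state();print(s["time"],s["q"].round(2),(s["tool_pos"]-p).round(4),s["contact_force"].round(1),s["finger_gap"]*85)
for t in(25,40,50,58):
    print(t,np.round(solve_ik(*pour(t)),2))
cv2.imwrite("pics/g5.png",np.hstack([cv2.resize(viewer.get_image("scene")[110:335,110:410],(400,300)),cv2.resize(viewer.get_image("side")[120:360,270:590],(400,300))]))
E
```

```text
14.7917 [-0.05  0.6   0.84  1.74 -0.51  1.03  0.62] [0.0004 0.001  0.    ] [ 0.3  0.  -2.4] 55.10283858716019
25 [-0.36  0.8   0.99  1.87 -0.32  0.74  0.32]
40 [-0.52  0.94  1.09  1.88 -0.15  0.72  0.1 ]
50 [-0.61  1.04  1.13  1.88 -0.04  0.74 -0.05]
58 [-0.67  1.14  1.17  1.87  0.    0.77 -0.13]
```

View pics/g5.png

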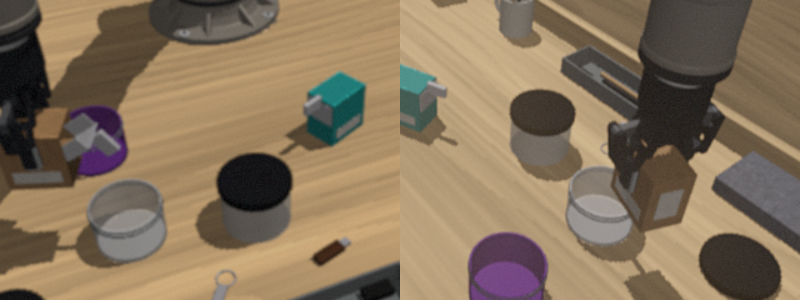

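Carton is held upright beyond the canister with the spout over it, spout still out, and the canister is clear of the lidded one. Next I lower it tilted to 25° and check clearance.

Run:
```python
from h import *
import cv2
p,q=pour(25,.05);arm.move_straight(p,.12,ori=q)
p,q=pour(25);st=arm.move_straight(p,.1,max_force=10);print(st)
s=monitor.read_state();print(s["time"],s["q"].round(2),(s["tool_pos"]-p).round(4),s["contact_force"].round(1),s["finger_gap"]*85)
cv2.imwrite("pics/g6.png",np.hstack([cv2.resize(viewer.get_image("scene")[170:335,110:330],(400,300)),cv2.resize(viewer.get_image("side")[170:350,350:590],(400,300))]))
```

```text
False
16.175 [-0.36  0.81  1.    1.86 -0.33  0.74  0.34] [-0.0001 -0.0003  0.    ] [ 0.4 -0.9 -2.8] 55.227006403699704
```

View pics/g6.png

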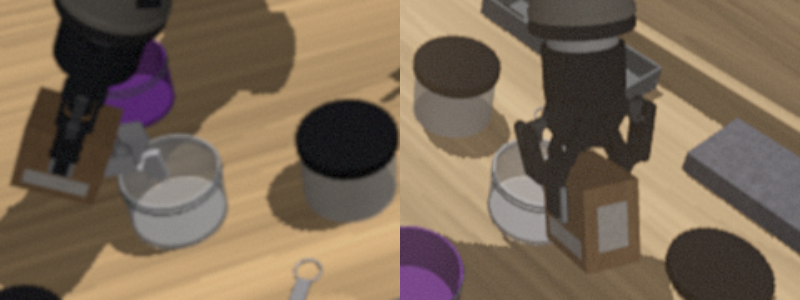

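Run:
```python
from h import *
import cv2
for t in(33,41,50):
    p,q=pour(t);arm.move_straight(p,.04,ori=q);s=monitor.read_state();print(t,s["time"],s["contact_force"].round(1),s["finger_gap"]*85)
arm.wait(1.0)
s=monitor.read_state();print(s["time"],s["contact_force"].round(2))
cv2.imwrite("pics/g7.png",np.hstack([cv2.resize(viewer.get_image("scene")[170:335,110:330],(400,300)),cv2.resize(viewer.get_image("side")[170:350,350:590],(400,300))]))
```

```text
33 16.675 [ 0.1 -0.7 -2.7] 55.07160496491032
41 17.075 [-1.7  0.4 -2.8] 55.0914283556207
50 17.5083 [-0.5 -0.6 -3.2] 54.90847779576281
18.5083 [-0.31 -0.77 -2.88]
```

View pics/g7.png

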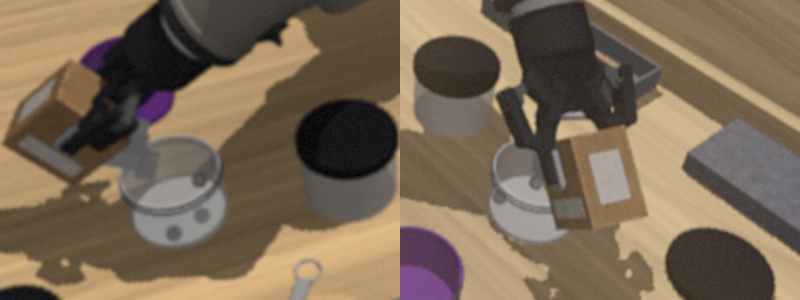

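Three balls lie in the canister, at crop (199,179), (202,215) and (174,233). Next I tilt back, return and stand the carton on its original spot.

Run:
```python
from h import *
import cv2
for t,dz,v in((40,0,.06),(25,0,.08),(0,.10,.12)):
    p,q=pour(t,dz);arm.move_straight(p,v,ori=q)
s=monitor.read_state();print(s["time"],s["contact_force"].round(2))
cv2.imwrite("pics/g8.png",np.hstack([cv2.resize(viewer.get_image("scene")[170:335,110:330],(400,300)),cv2.resize(viewer.get_image("side")[170:350,350:590],(400,300))]))
p,q=tcp_for(CP+[0,0,.15],CY,0);arm.move_straight(p,.25,ori=q)
p,q=tcp_for(CP+[0,0,.03],CY,0);arm.move_straight(p,.12)
p,q=tcp_for(CP+[0,0,-.002],CY,0);st=arm.move_straight(p,.04,max_force=5)
s=monitor.read_state();print(st,s["time"],s["contact_force"].round(2),(s["tool_pos"]-p).round(4))
cv2.imwrite("pics/g9.png",np.hstack([cv2.resize(viewer.get_image("scene")[110:260,380:580],(400,300)),cv2.resize(viewer.get_image("side")[60:210,200:400],(400,300))]))
```

```text
20.125 [ 0.57  0.46 -2.62]
True 24.6833 [-1.64 -0.98  8.16] [-0.0004 -0.0002  0.0026]
```

View pics/g8.png

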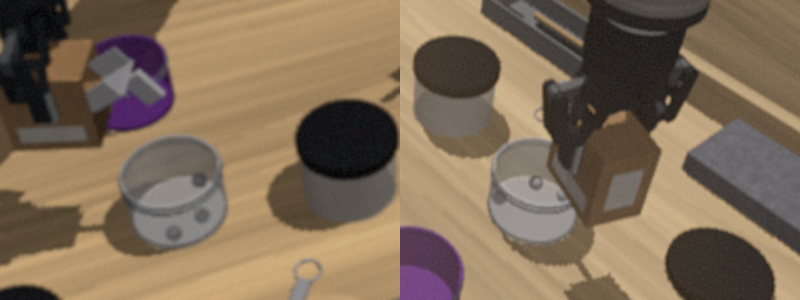

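View pics/g9.png

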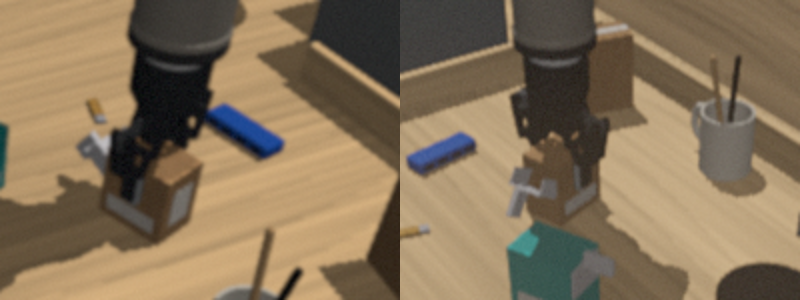

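Run:
```python
from h import *
import cv2
effector.set_gripper(1.0)
s=monitor.read_state();print(s["finger_gap"],s["contact_force"].round(1))
p,q=tcp_for(CP+[0,0,.2],CY,0);st=arm.move_straight(p,.15,max_force=12);print(st)
p,q=tcp_for(CP+R.from_euler('z',CY).apply([-.05,0,.22]),CY,0)
arm.move_straight(p,.15)
arm.wait(.5);print(monitor.read_state()["time"])
cv2.imwrite("pics/w10.png",viewer.get_image("wrist"))
a=viewer.get_image("scene");d=viewer.get_image("side")
f=lambda i,y,x:cv2.resize(i[y:y+120,x:x+160],(400,300),interpolation=cv2.INTER_CUBIC)
cv2.imwrite("pics/g10.png",np.vstack([np.hstack([f(a,140,380),f(d,80,210)]),np.hstack([f(a,215,130),f(d,220,350)])]))
```

```text
0.9982801284462843 [0.2 0.1 0.1]
False
27.6833
```

View pics/g10.png

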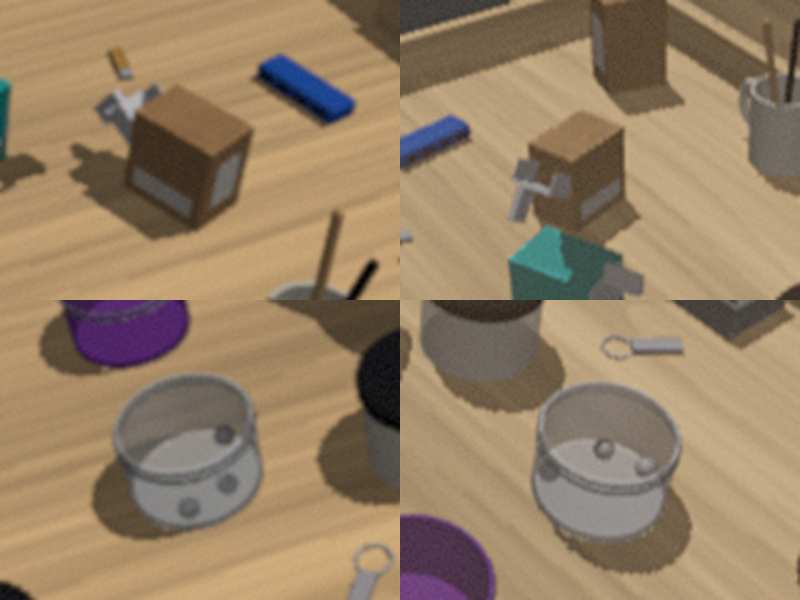

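View pics/w10.png

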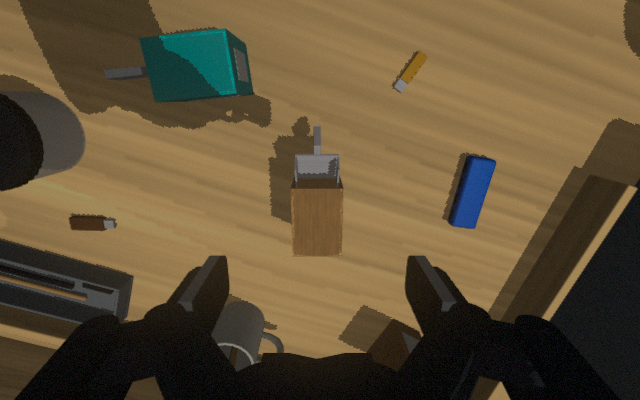

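The carton stands upright with its spout out: wrist lip at (317,155), tab at (317,135). Both views show three balls in the standing canister, for example scene crop (225,435), (228,484) and (189,507). The arm is clear, so I'm handing in.

```bash
python3 -c "
from workcell import sign_off,monitor
print(monitor.read_state()['time']);sign_off()"
```

```text
27.8333
the job is handed in; nothing more can be done
```

The job is done and handed in at 27.8 s of the 72 s allowed. I pinched the tab and led the spout out to its stop while the carton stood. I then picked the carton up, tipped it about 50° over the open clear canister, and stood it back on its original spot.

- **Last checks:** the scene and side pictures show all three balls in the upright canister. The carton stands upright with its spout out, and the open gripper is well clear of everything.
- **Spout position:** pulling it out moved the carton about 3 mm towards the robot, which I corrected for. Against the image overlay the spout sat at about 1.0 rad before the pour. After the pour I checked it by eye only.
- **Disagreement:** the first carton fit from the fixed cameras was about 2.5 mm off the wrist camera's view. I used a position close to the wrist fit.
- **Forces:** the tool-force readings I took stayed below about 9 N.

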